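# Shut the curing box and start it at its membrane key

## Robot

A 7-joint arm with a two-finger parallel gripper is mounted at the origin on a cart in front of the work surface, level with it; the furniture and walls round the work are solid. World frame = base frame: x ahead of the robot, y to its left, z up, the work surface at z = 0. Lengths are in m, angles in rad, forces in N, time in s.
With the tool pointing down it reaches from about 0.4 to 0.85 m from the base axis. Payload 10.4 kg.
Tool frame: the origin (TCP) lies between the finger pads; the fingertips stand 17 mm ahead of it and the grasp point (between the pads) lies 2 mm behind it; z points along the fingers, y is the line along which they close (so a half turn about z gives the same grasp; the last joint's range is limited). The gripper opens to 85 mm and grips with 20 to 120 N. Pads are 22 mm wide; open, the fingers measure 114 mm over their backs; the gripper's body (76 mm by 85 mm) begins 54 mm behind the grasp point. The pads swing forward as they close: fully open they stand 13 mm farther back than shut.
Start: joints at [1.308, 0.332, -0.065, 1.46, 0.022, 1.35, -0.088], TCP at [0.148, -0.607, 0.248] pointing down, gripper open.
Joint ranges: [-2.6, 2.6], [-0.5, 2.12], [-1.47, 1.34], [0.16, 2.42], [-1.27, 4.41], [0.06, 2.06], [-2.6, 2.6]. Speed limits (rad/s): [2.22, 2.22, 2.79, 2.79, 3.14, 3.14, 3.14].

## Interface

Orientations are given as a unit quaternion [x, y, z, w].
In Python, from workcell import readout, imaging, manip gives the robot as it stands. The module is installed in compiled form; this text tells all that it offers.
- The arm moves only by the shell command python3 -m crank 'ROWS' [OPENING] [FORCE]. ROWS is JSON, a list of rows, each a list of 4 numbers: the shift along the tool's x, y, z as a fraction of full scale, then the turn about the tool's z as a fraction of full scale. In form: [[x, y, z, yaw], ...]. A call has 1 to 5 rows; each row is the pose to reach, as a shift and turn from the pose commanded when the call began, along the tool's axes at that moment; what a row does not reach only later rows make up. Full scale, the value 1, is 400 mm for a shift and 60 degrees for a turn. A row lasts 1/12 s, in which the tool goes at most 41.7 mm and 7.16 degrees, less where a joint would pass 70% of its speed; a pose out of reach is approached as far as the arm can. A call with a number of a shift or a turn outside -1 to 1 is refused whole. A call with a gripper value outside its range is refused whole. OPENING is the gripper command: -1 is shut, 1 is fully open, values between are in proportion, set as the call begins (- or left out, the last holds). The fingers move at their own pace and stop on an object; FORCE is the grip in N (left out, the last holds). Time passes only in rows, so rows that repeat a pose let the fingers close. It gives the time, the measured TCP pose, the force, the opening and the grip force at its end, in the units of the state.
- readout.get_obs(): the state, without advancing time (a new reading comes with each control period).
- imaging.camera(name): name is "scene" or "top" or "wrist"; returns a dict with "color" (480x640x3 uint8, red, green, blue), "fx", "fy", "cx", "cy" (pixels), "rvec" (rotation vector, rad) and "tvec" (3), from world to camera coordinates, as OpenCV has them. Camera axes: x right, y down, z forward; pixel columns grow to the right and rows downward; lengths in m; the calibration is good to about 2 mm. A picture is of the moment at which its call begins. There is no depth.
- manip.hand_in(): hands the job in; it is judged then, once.
The state is a dict: "clock": time; "joint_pos": joint angles; "joint_velocities": joint speeds; "tau": joint torques, N m; "position": TCP position; "ee_rot": TCP orientation; "ft_force": force on the tool from outside, world axes, zero at the start; "torque": the same for the moment, N m; "grip_width": opening from 0.0 (shut) to 1.0 (fully open); "grasp_force": force on a finger pad.
Only numpy, scipy, OpenCV 4.12 (cv2) and the standard library are available. Lean on these libraries where they do the work, as an engineer would, in place of code of your own. Each camera call takes 0.05 s, during which the arm holds its last target. There are 200 camera calls.

## Task

A heel lift lies ready in the white bench-top curing box. Gently push the box's open lid fully shut without letting it slam, then press the green start key on the box's front panel with about 10 N (never above 35 N), hold it pressed for a good second and let go. Do not press the red or the blue key, do not press start before the lid is shut, and leave the things around the box where they are.

Things in the scene. Friction and masses are not known exactly. Their poses are not given: they have to be found in the camera images.
- curing_box: White bench-top curing box, fixed, 260 mm deep (x), 220 mm wide (y). Origin under it on the worktop; +x points from key panel to lid hinge (away from the robot, turned up to 0.25 rad). x = -135 to -45 mm: front step with flat key panel 75 mm high; x = -45 to +125 mm: open chamber, rim 100 mm high, heel lift inside. Green, red and blue key at x = -90 mm, y = -64, 0, +64 mm in any order.
- lid (a joint): Angle of the white lid: 0 shut, grows as it opens; starts at 0.7 to 1.2, 1.5 is the limit. Plate 16 mm thick, 170 mm from hinge line to free edge, 220 mm wide, hinged on the far rim; black lip 8 mm proud on the free edge, which is towards the robot. A stiff hinge holds any angle; pushing near the free edge takes 2 to 5 N. No latch; shut, its top is 116 mm above the worktop.
- lid_push (a point): Point on the lid's outer face (the top when shut; it faces away from the robot and upward while open), midway across its width, 140 mm from the hinge line and 30 mm short of the free edge. Its axes turn with the lid: x from the free edge to the hinge, z out of the outer face.
- lid_hinge (a point): Middle of the lid's hinge line, 100 mm above the worktop, at the box's x = +125 mm; the line runs along the box's y. It is in the plane of the lid's under face; the outer face is 16 mm off that plane.
- start_key: The green start key with one white bar. Fixed to the panel; turns with the box. Key 40 x 40 mm, origin at its centre, level with the panel's top; the key's flat top stands 5 mm above the origin. Axes as the box's. Membrane key: it yields only about 0.25 mm per newton, 3 mm at most, and springs back when let go.
- stop_key: The red stop key with a white disc; not to be pressed. Fixed to the panel; turns with the box. Key 40 x 40 mm, origin at its centre, level with the panel's top; the key's flat top stands 5 mm above the origin. Axes as the box's. Membrane key: it yields only about 0.25 mm per newton, 3 mm at most, and springs back when let go.
- lamp_key: The blue lamp key with two white bars; not to be pressed. Fixed to the panel; turns with the box. Key 40 x 40 mm, origin at its centre, level with the panel's top; the key's flat top stands 5 mm above the origin. Axes as the box's. Membrane key: it yields only about 0.25 mm per newton, 3 mm at most, and springs back when let go.
- thread_spool_1: Bystander: spool of cream thread, 48 mm across, 52 mm high, standing left of the box; origin under its centre.
- thread_spool_2: Bystander: spool of black thread with wooden ends, 44 mm across, 58 mm high, standing left of the box; origin under its centre.
- tin_lid: Bystander: dark red round tin lid, 74 mm across, 9 mm high, lying right of the box; origin under its centre.
- abrasive_roll: Bystander: roll of yellow abrasive paper lying right of the box, 118 mm long (y), 52 mm thick; origin under its centre.

How it is judged:
On the way, in this order (a step that is already met when the one before it is completed fails the run):
1. the lid is pushed fully shut (value of joint lid below 0.04 rad), for 0.2 s.
2. with the lid shut, the green start key is pressed with more than 5 N for 0.8 s (value of joint lid below 0.04 rad and contact force between start_key and anything else above 5 N), for 0.8 s.
At the end, for the whole second after the job is handed in: The lid is shut (within 0.04 rad), no key is being pressed, and the two spools, the tin lid and the abrasive roll are within 30 mm of where they stood (value of joint lid below 0.04 rad and contact force between each of start_key, stop_key, lamp_key and anything else below 0.5 N and distance of each of thread_spool_1, thread_spool_2, tin_lid, abrasive_roll from where it was at the start of the episode below 0.03 m); the robot touches nothing.
It fails at once if the lid slams (moves shut faster than 2.5 rad/s) (velocity of joint lid below -2.5 rad/s).
It fails at once if the start key is pressed (over 3 N) while the lid is open (over 0.1 rad) (contact force between start_key and anything else above 3 N and value of joint lid above 0.1 rad).
It fails at once if the start key is punched with more than 35 N (contact force between start_key and anything else above 35 N).
It fails at once if the red or the blue key is pressed (over 3 N) (contact force between any of stop_key, lamp_key and anything else above 3 N).
It fails at once if a bystander is moved more than 30 mm (distance of any of thread_spool_1, thread_spool_2, tin_lid, abrasive_roll from where it was at the start of the episode above 0.03 m).
It also fails if it takes over 56 s, if anything falls off the work surface, if the arm or the gripper's body presses on something with over 40 N, if the wrist force passes 120 N, or if a joint passes its speed limit or range.

## Working session

There is one attempt and no reset: what is moved stays moved. The work goes in short steps, Python scripts to look and compute and a shell command to move; the robot and the scene stay as the last step left them, time stands still between calls to the robot, and variables do not carry over. Pictures are saved under pics/ and viewed, at most 10 in all, crops included, and the job is handed in when it is done.

```bash
mkdir -p pics; python3 - <<'E'
from workcell import readout, imaging
import cv2, numpy as np
o=readout.get_obs(); print({k:np.round(v,3).tolist() for k,v in o.items()})
ims=[]
for n in("scene","top"):
    c=imaging.camera(n); print(n,c["fx"],c["cx"],c["cy"],np.round(c["rvec"],3),np.round(c["tvec"],3))
    cv2.imwrite(f"pics/{n}0.png",c["color"][:,:,::-1])
    np.savez(f"{n}0.npz",**c)
E
```

```text
{'clock': 0.0, 'joint_pos': [1.308, 0.333, -0.065, 1.461, 0.022, 1.35, -0.089], 'joint_velocities': [-0.0, -0.001, 0.001, 0.002, -0.0, 0.0, 0.001], 'tau': [0.002, -62.544, 0.051, -39.16, 0.016, 0.01, 0.0], 'position': [0.148, -0.607, 0.248], 'ee_rot': [0.993, 0.12, -0.0, -0.001], 'ft_force': [-0.145, 0.614, -0.152], 'torque': [-0.008, -0.025, -0.007], 'grasp_force': 0.0, 'grip_width': 0.999}
scene 577.11337155852 330.42308650751016 235.06115480553797 [ 1.989 -0.131  0.111] [-0.585  0.11   1.482]
top 554.4772302407085 311.66344917074827 234.9870931725089 [ 2.159 -2.213  0.099] [0.025 0.574 1.225]
```

View pics/scene0.png

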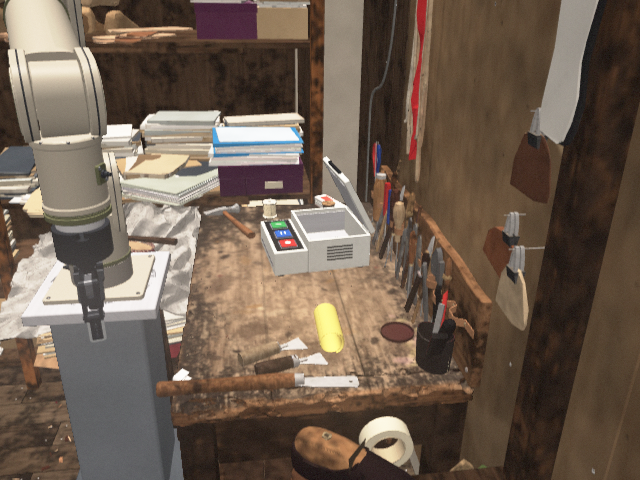

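View pics/top0.png

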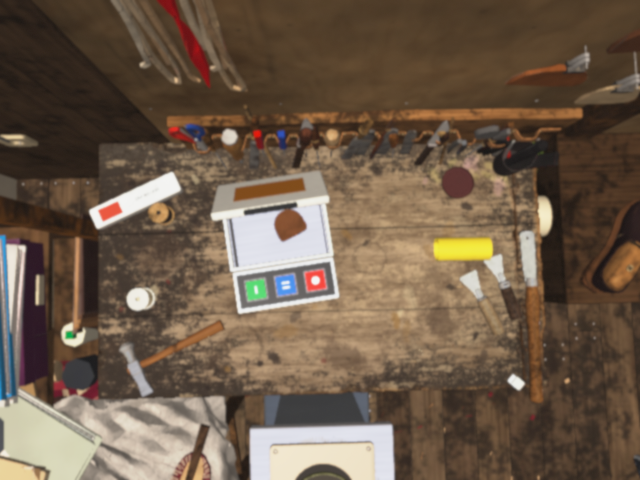

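The top view shows green, blue and red keys at about (256,289), (286,285) and (316,280). The lid's free edge runs from about (212,215) to (328,203). In the scene view the lid's top edge is near (325,158) and the hinge near (370,235). Next I'll compute the box pose and lid angle.

```bash
cat > h.py <<'E'
import numpy as np, cv2
def load(n): 
    c=dict(np.load(n+".npz")); R=cv2.Rodrigues(c["rvec"])[0]; return c,R,c["tvec"].ravel()
def ray(c,R,t,u,v):
    return -R.T@t, R.T@np.array([(u-c["cx"])/c["fx"],(v-c["cy"])/c["fy"],1.])
def onz(c,R,t,u,v,z):
    o,d=ray(c,R,t,u,v); return o+d*(z-o[2])/d[2]
def proj(c,R,t,P):
    p=R@P+t; return np.array([c["fx"]*p[0]/p[2]+c["cx"],c["fy"]*p[1]/p[2]+c["cy"]])
def blob(im,rng,box):
    h=cv2.cvtColor(im,cv2.COLOR_RGB2HSV); m=np.zeros(h.shape[:2],np.uint8)
    for lo,hi in rng: m|=cv2.inRange(h,lo,hi)
    k=np.zeros_like(m);x0,y0,x1,y1=box;k[y0:y1,x0:x1]=1;m*=k
    cs=cv2.findContours(m,0,2)[0]; (cx,cy),s,a=cv2.minAreaRect(max(cs,key=cv2.contourArea)); return cx,cy,s
KEYS=dict(green=[((45,90,60),(85,255,255))],blue=[((100,90,60),(125,255,255))],red=[((0,120,90),(8,255,255)),((172,120,90),(180,255,255))])
E
python3 - <<'E'
from h import *
for n,b in(("top0",(230,262,345,312)),("scene0",(262,215,302,255))):
    C=load(n);print(n,"cam",(-C[1].T@C[2]).round(3)); P={}
    for k,r in KEYS.items():
        u,v,s=blob(C[0]["color"],r,b); P[k]=onz(*C,u,v,.08); print(k,round(u,1),round(v,1),np.round(s,1),P[k].round(4))
    d=P["green"]-P["red"]; yaw=np.arctan2(-d[0],d[1]); m=(P["green"]+P["red"]+P["blue"])/3
    ex=np.array([np.cos(yaw),np.sin(yaw),0]);ey=np.array([-ex[1],ex[0],0])
    O=m+.09*ex; O[2]=0; print("yaw",yaw,"len",np.linalg.norm(d),"origin",O.round(4))
    if n=="top0": S=(O,ex,ey)
O,ex,ey=S
for a in np.arange(.6,1.3,.1):
    H=O+.125*ex+[0,0,.1]; out=[]
    for n in("top0","scene0"):
        for y in(.11,-.11):
            u=-np.cos(a)*ex+np.array([0,0,np.sin(a)]); nn=np.sin(a)*ex+np.array([0,0,np.cos(a)])
            out.append(proj(*load(n),H+y*ey+.17*u+.016*nn).round(0).tolist())
    print(round(a,1),out)
top=load("top0")
for nm,u,v,z in(("sp1",140,298,.052),("sp2",160,212,.058),("tin",457,182,.009),("roll",463,249,.026)): print(nm,onz(*top,u,v,z).round(3))
E
python3 -c "
import cv2
a=cv2.imread('pics/top0.png')[160:320,190:350];b=cv2.imread('pics/scene0.png')[140:280,250:390]
cv2.imwrite('pics/crop.png',cv2.hconcat([cv2.resize(a,(400,400)),cv2.resize(b,(400,400))]))"
```

```text
top0 cam [0.476 0.026 1.267]
green 255.6 289.3 [18.1 18.1] [0.4572 0.1339 0.08  ]
blue 285.4 284.7 [18.8 19. ] [0.4654 0.0703 0.08  ]
red 314.9 280.1 [18.6 18.6] [0.4736 0.0071 0.08  ]
yaw 0.12914598797164736 len 0.12778994363256957 origin [0.5546 0.082  0.    ]
scene0 cam [ 0.378 -1.377  0.717]
green 278.0 224.0 [ 6. 14.] [0.4582 0.1211 0.08  ]
blue 282.9 232.8 [ 7.  15.7] [0.4676 0.0587 0.08  ]
red 287.5 242.5 [ 7. 17.] [ 0.4753 -0.005   0.08  ]
yaw 0.13484515661802934 len 0.12727613285034545 origin [0.5562 0.0703 0.    ]
0.6 [[219.0, 251.0], [333.0, 233.0], [302.0, 172.0], [322.0, 198.0]]
0.7 [[217.0, 244.0], [332.0, 227.0], [306.0, 167.0], [327.0, 193.0]]
0.8 [[215.0, 237.0], [332.0, 219.0], [311.0, 163.0], [332.0, 188.0]]
0.9 [[213.0, 229.0], [331.0, 211.0], [316.0, 159.0], [337.0, 184.0]]
1.0 [[212.0, 221.0], [330.0, 203.0], [321.0, 156.0], [343.0, 181.0]]
1.1 [[210.0, 212.0], [329.0, 194.0], [326.0, 153.0], [349.0, 177.0]]
1.2 [[208.0, 203.0], [327.0, 185.0], [331.0, 151.0], [355.0, 175.0]]
sp1 [0.444 0.387 0.052]
sp2 [0.631 0.342 0.058]
tin [ 0.69  -0.326  0.009]
roll [ 0.535 -0.328  0.026]
```

View pics/crop.png

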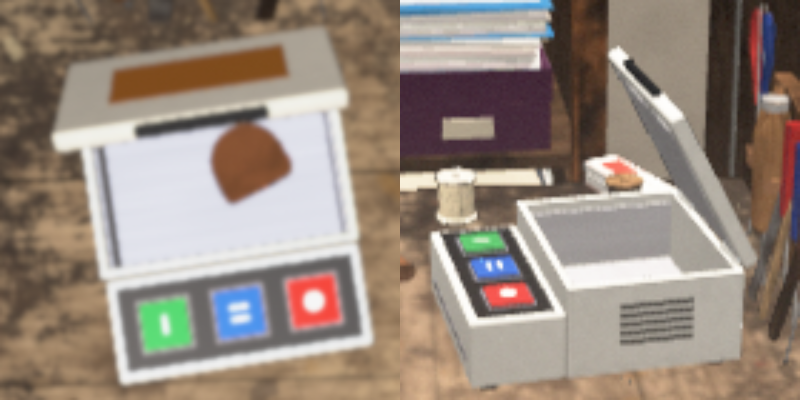

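The outer free-edge corners are near (213,216) and (329,196) in the top view, and near (324,157) and (348,173) in the scene view, so the lid is at about 1.05 rad. Next I'll lift, align with the box, shut the gripper and check from above the panel.

```bash

python3 -m crank '[[0,0,-0.1,0.105],[0,0,-0.2,0.105],[0,0,-0.25,0.105],[0,0,-0.25,0.105]]' -1 20
python3 -m crank '[[0.09,-0.04,0,0],[0.18,-0.08,0,0],[0.27,-0.12,0,0],[0.36,-0.16,0,0],[0.45,-0.2,0,0]]'
python3 -m crank '[[0.09,-0.05,0,0],[0.18,-0.1,0,0],[0.27,-0.15,0,0],[0.36,-0.2,0,0],[0.45,-0.25,0,0]]'
python3 -m crank '[[0.02,-0.1,0,0],[0.04,-0.2,0,0],[0.06,-0.3,0,0],[0.08,-0.4,0,0],[0.08,-0.5,0,0]]'
python3 -m crank '[[0,-0.1,0,0],[0,-0.2,0,0],[0,-0.3,0,0],[0,-0.4,0,0],[0,-0.5,0,0]]'
python3 -m crank '[[0,-0.06,0,0],[0,-0.127,0,0],[0,-0.127,0,0],[0,-0.127,0,0]]'
python3 - <<'E'
from workcell import readout, imaging
from h import *
for n in("wrist","top"):
    c=imaging.camera(n);np.savez(n+"1.npz",**c);cv2.imwrite(f"pics/{n}1.png",c["color"][:,:,::-1])
C=load("wrist1");print("cam",(-C[1].T@C[2]).round(3))
for k,r in KEYS.items():
    try:
        u,v,s=blob(C[0]["color"],r,(0,0,640,480));print(k,round(u),round(v),np.round(s),onz(*C,u,v,.08).round(4))
    except Exception as e: print(k,e)
E
```

```text
clock: 0.43
position: [0.1489, -0.6084, 0.3539]
ee_rot: [0.998, 0.065, 0.001, 0.004]
ft_force: [0.2, -0.7, 0.8]
grip_width: 0.452
grasp_force: 0.0
clock: 0.85
position: [0.3178, -0.5031, 0.3477]
ee_rot: [0.998, 0.065, -0.0, -0.0]
ft_force: [0.3, 0.1, -0.4]
grip_width: 0.002
grasp_force: 0.0
clock: 1.27
position: [0.4832, -0.3805, 0.3477]
ee_rot: [0.998, 0.065, -0.0, -0.0]
ft_force: [0.3, -0.4, -0.8]
grip_width: 0.001
grasp_force: 0.0
clock: 1.68
position: [0.4882, -0.177, 0.3474]
ee_rot: [0.998, 0.065, -0.0, -0.0]
ft_force: [0.1, -0.5, -0.0]
grip_width: -0.001
grasp_force: 0.0
clock: 2.1
position: [0.4611, 0.0205, 0.3478]
ee_rot: [0.998, 0.065, -0.0, 0.0]
ft_force: [1.0, -1.0, -0.2]
grip_width: 0.0
grasp_force: 0.0
clock: 2.43
position: [0.455, 0.0703, 0.348]
ee_rot: [0.998, 0.066, -0.0, 0.0]
ft_force: [-0.1, -0.7, -0.5]
grip_width: -0.004
grasp_force: 0.0
cam [0.522 0.079 0.473]
green 268 195 [34. 35.] [0.4581 0.1321 0.08  ]
blue 323 195 [34. 34.] [0.4666 0.0689 0.08  ]
red 378 196 [33. 35.] [0.4745 0.0057 0.08  ]
```

View pics/wrist1.png

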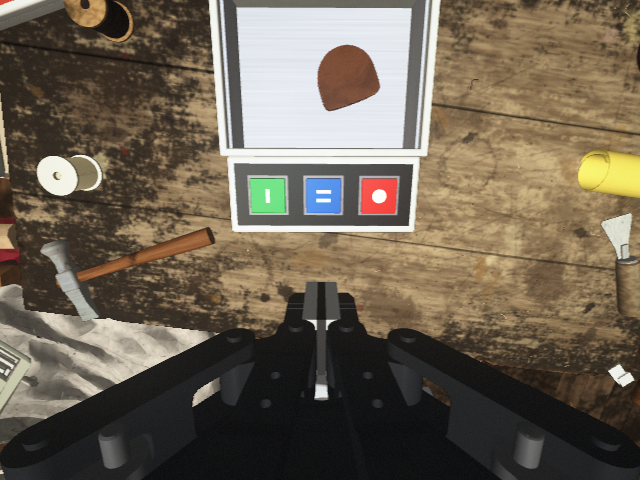

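The wrist view confirms the keys at (268,195), (323,195) and (378,196), and the pose agrees with the top view to about 1.5 mm. Next I'll go over the lid's free edge and down behind it.

```bash

python3 -m crank '[[0.09,0,0,0],[0.18,0,0,0],[0.27,0,0,0],[0.36,0,0,0],[0.45,0,0,0]]'
python3 -m crank '[[0.05,0,0,0],[0.1,0,0,0],[0.1,0,0,0]]'
python3 -m crank '[[0,0,0.05,0],[0,0,0.1,0],[0,0,0.15,0],[0,0,0.2,0],[0,0,0.2,0]]'
python3 - <<'E'
from workcell import imaging
import cv2
c=imaging.camera("scene")["color"][:,:,::-1]
cv2.imwrite("pics/s2.png",cv2.resize(c[90:290,230:430],(600,600),interpolation=2))
E
```

```text
clock: 2.95
position: [0.6361, 0.0902, 0.3471]
ee_rot: [0.998, 0.063, -0.001, 0.001]
ft_force: [-0.6, -0.7, 1.8]
grip_width: -0.0
grasp_force: 0.0
clock: 3.2
position: [0.6762, 0.0958, 0.3449]
ee_rot: [0.998, 0.064, -0.002, 0.0]
ft_force: [-0.5, 0.4, -0.5]
grip_width: -0.001
grasp_force: 0.0
clock: 3.62
position: [0.6721, 0.0952, 0.2635]
ee_rot: [0.998, 0.064, -0.003, 0.001]
ft_force: [0.1, -0.3, -0.6]
grip_width: 0.001
grasp_force: 0.0
```

View pics/s2.png

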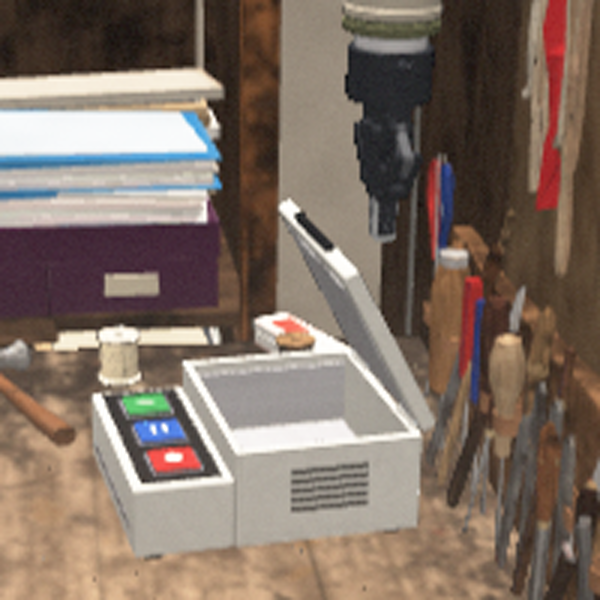

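The fingers are behind the lid, tip near (382,238) in the crop, clear of the outer face and beyond the free edge at (290,205). Next I'll go slightly lower, then pull along the arc.

```bash

python3 -m crank '[[0,0,0.04,0],[0,0,0.075,0],[0,0,0.075,0]]'
python3 -m crank '[[-0.02,0,0,0],[-0.04,0,0,0],[-0.055,0,0,0],[-0.07,0,0,0],[-0.085,0,0,0]]'
python3 -m crank '[[-0.01,0,0.005,0],[-0.02,0,0.01,0],[-0.03,0,0.015,0],[-0.042,0,0.022,0],[-0.042,0,0.022,0]]'
python3 - <<'E'
from workcell import imaging
import cv2
c=imaging.camera("scene")["color"][:,:,::-1]
cv2.imwrite("pics/s3.png",cv2.resize(c[90:290,230:430],(600,600),interpolation=2))
E
```

```text
clock: 3.92
position: [0.6731, 0.0965, 0.2371]
ee_rot: [0.998, 0.064, -0.001, 0.0]
ft_force: [-0.8, -0.1, -1.5]
grip_width: 0.0
grasp_force: 0.0
clock: 4.33
position: [0.6399, 0.0931, 0.2393]
ee_rot: [0.998, 0.065, 0.001, 0.0]
ft_force: [4.0, 0.5, -1.5]
grip_width: -0.001
grasp_force: 1.2
clock: 4.75
position: [0.6223, 0.0909, 0.2289]
ee_rot: [0.998, 0.065, -0.001, 0.0]
ft_force: [0.2, 0.5, 0.3]
grip_width: -0.001
grasp_force: 0.1
```

View pics/s3.png

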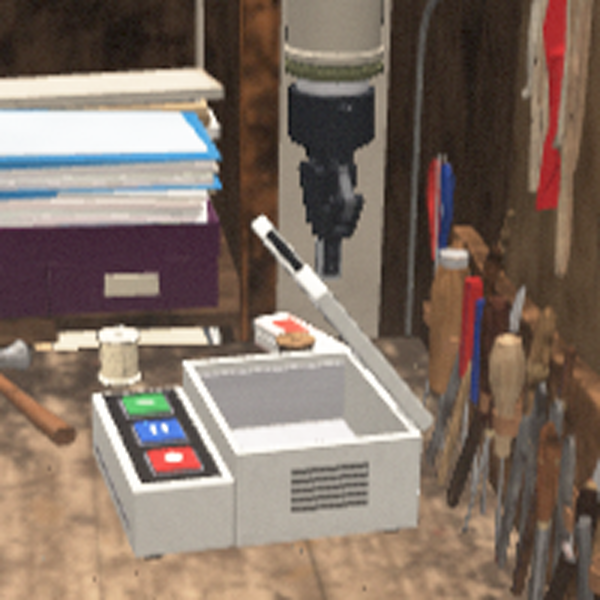

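The lid is following, now around 0.85 rad with its edge near (262,225), and the contact is light. I'll continue along the arc.

```bash

python3 -m crank '[[-0.015,0,0.011,0],[-0.03,0,0.023,0],[-0.046,0,0.036,0],[-0.06,0,0.05,0],[-0.075,0,0.0625,0]]'
python3 -m crank '[[-0.012,0,0.016,0],[-0.024,0,0.032,0],[-0.034,0,0.049,0],[-0.044,0,0.066,0],[-0.054,0,0.082,0]]'
python3 -m crank '[[-0.007,0,0.018,0],[-0.012,0,0.034,0],[-0.016,0,0.047,0],[-0.02,0,0.063,0],[-0.023,0,0.075,0]]'
python3 -m crank '[[0,0,0.007,0],[0,0,0.014,0],[0,0,0.021,0],[0,0,0.024,0],[0,0,0.024,0]]'
```

```text
clock: 5.22
position: [0.5928, 0.0871, 0.2037]
ee_rot: [0.998, 0.065, -0.0, 0.0]
ft_force: [2.1, 0.3, 1.4]
grip_width: -0.001
grasp_force: 1.0
clock: 5.63
position: [0.5718, 0.0843, 0.1708]
ee_rot: [0.998, 0.065, 0.0, -0.0]
ft_force: [2.4, 0.3, 1.3]
grip_width: 0.002
grasp_force: 0.9
clock: 6.05
position: [0.5628, 0.0831, 0.1409]
ee_rot: [0.998, 0.065, -0.0, 0.0]
ft_force: [0.1, -0.6, 1.5]
grip_width: -0.003
grasp_force: 0.9
clock: 6.47
position: [0.563, 0.0832, 0.133]
ee_rot: [0.998, 0.065, 0.0, 0.0]
ft_force: [-5.8, -1.5, 12.6]
grip_width: -0.001
grasp_force: 6.2
```

A firm 12.6 N with the tip at z = 0.116 means the lid is shut. I'll hold briefly, lift and move above the green key.

```bash

python3 -m crank '[[0,0,0,0],[0,0,0,0],[0,0,0,0],[0,0,0,0]]'
python3 -m crank '[[0,0,-0.05,0],[0,0,-0.1,0],[0,0,-0.175,0],[0,0,-0.175,0]]'
python3 -m crank '[[-0.08,-0.05,0,0],[-0.16,-0.1,0,0],[-0.244,-0.158,0,0],[-0.244,-0.158,0,0],[-0.244,-0.158,0,0]]'
python3 - <<'E'
from workcell import imaging,readout
from h import *
im={}
for n in("scene","wrist","top"):
    c=imaging.camera(n);np.savez(n+"4.npz",**c);im[n]=c["color"][:,:,::-1]
cv2.imwrite("pics/s4.png",cv2.hconcat([cv2.resize(im["scene"][120:280,250:410],(400,400),interpolation=2),cv2.resize(im["wrist"],(400,400))]))
C=load("wrist4")
for k,r in KEYS.items():
    u,v,s=blob(C[0]["color"],r,(0,0,640,480));print(k,round(u),round(v),np.round(s),onz(*C,u,v,.08).round(4))
o=readout.get_obs();print(np.round(o["position"],4),np.round(o["ft_force"],1))
E
```

```text
clock: 6.8
position: [0.563, 0.0832, 0.1331]
ee_rot: [0.998, 0.065, 0.0, 0.0]
ft_force: [-5.3, -0.9, 11.2]
grip_width: 0.003
grasp_force: 6.0
clock: 7.13
position: [0.5653, 0.084, 0.2074]
ee_rot: [0.998, 0.065, 0.004, -0.0]
ft_force: [0.8, 0.3, 1.4]
grip_width: 0.001
grasp_force: 0.0
clock: 7.55
position: [0.457, 0.1341, 0.2025]
ee_rot: [0.998, 0.066, 0.001, 0.001]
ft_force: [0.8, -0.7, -0.1]
grip_width: 0.001
grasp_force: 0.0
green 322 238 [50. 53.] [0.4583 0.1321 0.08  ]
blue 406 238 [51. 55.] [0.467  0.0691 0.08  ]
red 492 238 [50. 59.] [0.4749 0.0059 0.08  ]
[0.4589 0.1326 0.2022] [-1.  0. -0.]
```

View pics/s4.png

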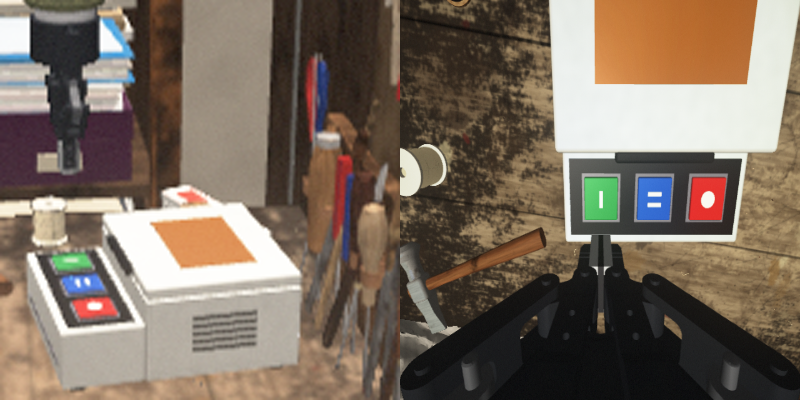

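The lid lies flat and shut, and the tool is centred over the green key at (322,238) in the wrist image, to within 1 mm. I'll descend and approach gently.

```bash

python3 -m crank '[[0,0,0.08,0],[0,0,0.15,0],[0,0,0.21,0],[0,0,0.24,0],[0,0,0.24,0]]'
python3 -m crank '[[0,0,0.006,0],[0,0,0.012,0],[0,0,0.018,0],[0,0,0.018,0]]'
python3 -m crank '[[0,0,0.002,0],[0,0,0.004,0],[0,0,0.004,0]]'
```

```text
clock: 8.12
position: [0.4571, 0.1324, 0.1036]
ee_rot: [0.998, 0.064, -0.002, -0.0]
ft_force: [-0.5, -0.2, 0.5]
grip_width: -0.004
grasp_force: 0.0
clock: 8.45
position: [0.4585, 0.1332, 0.0994]
ee_rot: [0.998, 0.065, 0.001, 0.0]
ft_force: [-0.4, 0.1, -0.0]
grip_width: 0.0
grasp_force: 0.0
clock: 8.7
position: [0.4581, 0.1332, 0.0975]
ee_rot: [0.998, 0.065, 0.0, 0.0]
ft_force: [-0.6, 0.5, -0.1]
grip_width: 0.001
grasp_force: 0.0
```

Near the surface now, so I'll press in small steps.

```bash

python3 -m crank '[[0,0,0.002,0],[0,0,0.004,0],[0,0,0.005,0],[0,0,0.005,0]]'
```

```text
clock: 9.03
position: [0.4582, 0.1332, 0.0956]
ee_rot: [0.998, 0.065, 0.0, 0.0]
ft_force: [-1.8, -1.7, 5.9]
grip_width: 0.0
grasp_force: 3.0
```

```bash

python3 -m crank '[[0,0,0.001,0],[0,0,0.0025,0],[0,0,0.0025,0],[0,0,0.0025,0],[0,0,0.0025,0]]'
python3 -m crank '[[0,0,0,0],[0,0,0,0],[0,0,0,0],[0,0,0,0],[0,0,0,0]]'
python3 -m crank '[[0,0,0,0],[0,0,0,0],[0,0,0,0],[0,0,0,0],[0,0,0,0]]'
```

```text
clock: 9.45
position: [0.4582, 0.1332, 0.0948]
ee_rot: [0.998, 0.065, 0.0, 0.0]
ft_force: [-2.8, -0.9, 9.3]
grip_width: 0.002
grasp_force: 4.5
clock: 9.87
position: [0.4582, 0.1332, 0.0948]
ee_rot: [0.998, 0.065, 0.0, 0.0]
ft_force: [-3.1, -1.2, 9.2]
grip_width: -0.003
grasp_force: 4.4
clock: 10.28
position: [0.4582, 0.1332, 0.0949]
ee_rot: [0.998, 0.065, 0.0, 0.0]
ft_force: [-3.1, -1.0, 8.5]
grip_width: 0.002
grasp_force: 4.4
```

The key was held for about 1.2 s at roughly 9 N. I'll release, rise and check.

```bash

python3 -m crank '[[0,0,-0.01,0],[0,0,-0.08,0],[0,0,-0.16,0],[0,0,-0.25,0],[0,0,-0.25,0]]'
python3 -m crank '[[0,0,0,0],[0,0,0,0],[0,0,0,0],[0,0,0,0]]'
python3 - <<'E'
from workcell import imaging
import cv2
c=imaging.camera("scene")["color"][:,:,::-1]
cv2.imwrite("pics/s5.png",cv2.resize(c[150:380,230:460],(500,500)))
E
```

```text
clock: 10.7
position: [0.4606, 0.1345, 0.2003]
ee_rot: [0.998, 0.065, 0.004, -0.0]
ft_force: [0.7, 1.0, 0.6]
grip_width: 0.0
grasp_force: 0.0
clock: 11.03
position: [0.4574, 0.133, 0.1932]
ee_rot: [0.998, 0.065, -0.001, 0.0]
ft_force: [0.2, -0.1, 0.0]
grip_width: -0.002
grasp_force: 0.0
```

View pics/s5.png

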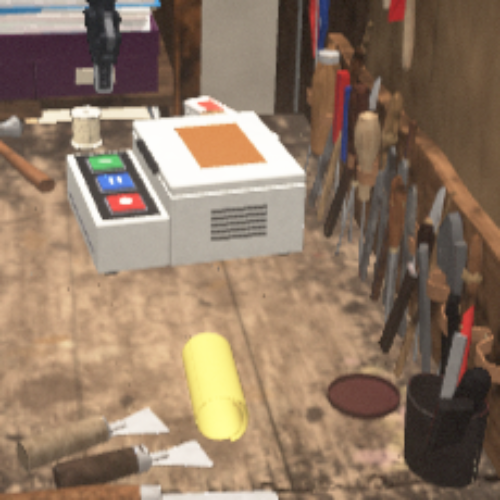

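The lid is flat shut, the gripper at (103,80) is clear of the box, and the spool, roll and tin lid visible here look undisturbed.

```bash
python3 -c "
from workcell import manip; print(manip.hand_in())"
```

```text
the job is handed in; nothing more can be done
None
```

I pushed the lid gently shut, held the green start key at about 9 N for over a second and released it, then handed the job in at about 11 s; no verdict was returned.

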